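Load the tape stand

ROBOT

A 6-joint arm with a two-finger parallel gripper is mounted at the origin on the work surface. World frame = base frame: x ahead of the robot, y to its left, z up, the work surface at z = 0. Lengths are in m, angles in degrees, forces in N, time in s.
With the tool pointing down it reaches from about 0.3 to 0.75 m from the base axis. Payload 8.5 kg.
Tool frame: the origin (TCP) lies on the centre line of the jaws, within the pads' length; the fingertips stand 19 mm ahead of it and the grasp point (between the pads) is the TCP (env.tcp_to_tips is the z of the fingertips in the tool frame, in m); z points along the fingers, y is the line along which they close (so a half turn about z gives the same grasp; the last joint's range is limited). The gripper opens to 85 mm and grips with 20 to 120 N. Pads are 22 mm wide; open, the fingers measure 114 mm over their backs; the gripper's body (76 mm by 85 mm) begins 54 mm behind the grasp point. The pads swing forward as they close: fully open they stand 13 mm farther back than shut.
Start: joints at [-83.211, 21.807, 74.336, -0, 83.858, -12.336], TCP at [0.18, -0.52, 0.221] pointing down, gripper open.
Joint ranges: [-178.18, 178.18], [-50.72, 133.34], [12.68, 142.11], [-81.47, 261.47], [9.98, 163.14], [-165.26, 165.26]. Speed limits (degrees/s): [136.94, 136.94, 180, 180, 180, 180].

INTERFACE

Orientations are given as a 3x3 rotation matrix whose columns are the frame's x, y, z axes.
In Python, from rig import env gives the robot as it stands.
- The arm moves only by the tool servo_tool, never from a script. Its argument "steps" is a list of rows, each an object of numbers: "tx", "ty", "tz": the shift along the world's x, y, z in cm; "yaw": the turn about the world's z in degrees; "claw": the finger opening in cm, from 0 to 8.54. In form: [{"tx": .., "ty": .., "tz": .., "yaw": .., "claw": ..}, ...]. A call has 1 to 20 rows; each row shifts and turns the commanded pose from where the row before left it; what a row does not reach is not made up. A row lasts 1/10 s, in which the tool goes at most 50 mm and 8.59 degrees, less where a joint would pass 70% of its speed; a pose out of reach is approached as far as the arm can. A call with a gripper value outside its range is refused whole. The fingers move at their own pace and stop on an object; "newtons" is the grip in N (left out, the last holds). Time passes only in rows, so rows that do not move let the fingers close. It gives the time, the measured TCP pose, the force, the opening and the grip force at its end, in the units of the state.
- env.observe(): the state, without advancing time (a new reading comes with each control period).
- env.get_image(name): name is "scene" or "top" or "wrist"; returns (picture, depth): 400x640x3 uint8, red, green, blue; 400x640 float32, m along the optical axis (not along the pixel's ray), 0 where there is no reading.
- env.camera_model(name): a dict with "fovy" (degrees; the focal length in pixels is half the picture's height over the tangent of half this angle, whatever the lens; pixels are square), "cx", "cy" (the principal point, pixels), "T" (4x4, takes a point from camera to world coordinates). Camera axes: x right, y down, z forward; pixel columns grow to the right and rows downward; lengths in m; the calibration is good to about 2 mm. A picture is of the moment at which its call begins: read the wrist's pose just before it. camera_model takes no time and is no camera call; for the wrist camera it gives the pose at the moment of the call.
- env.close_job(): hands the job in; it is judged then, once.
The state is a dict: "time_s": time; "q": joint angles; "qvel": joint speeds; "joint_efforts": joint torques, N m; "position": TCP position; "tool_rot": TCP orientation; "ft_force": force on the tool from outside, world axes, zero at the start; "wrist_torque": the same for the moment, N m; "grip_width": finger opening in m; "gripper_force": force on a finger pad.
Only numpy, scipy, OpenCV 4.12 (cv2) and the standard library are available. Lean on these libraries where they do the work, as an engineer would, in place of code of your own. Each camera call takes 0.05 s, during which the arm holds its last target. There are 200 camera calls.

TASK

Take the wide roll of tape off its hook and put it over the upright spindle of the tape stand, lying flat and fully down on the base (lower it, do not let it drop; the spindle stands somewhere along its slot, so look or feel for it). Then lift the hold-down cap out of the bin and set it over the spindle's end, knob up and fully down on the roll. Leave the narrow roll hanging, and the jar and the glue bottle where they are.

Things in the scene. Friction and masses are not known exactly. Their poses are not given: they have to be found in the camera images.
- wide_roll_mid (a point): centre of the wide tape roll: brown cardboard-coloured ring, outside diameter 66 mm, hole 40 mm, width (along its axis) 48 mm, 0.14 to 0.26 kg. Its z axis is the roll's axis; as it hangs, +z points along the peg away from the board (towards the robot and up at 45 deg). The roll is the same either way round.
- narrow_roll_mid (a point): centre of the narrow tape roll, 20 mm wide, otherwise the same diameters; hangs on the other peg and must stay there
- rack: plywood rack 240 mm wide (y), 200 deep, 190 high; origin: centre of underside, z up. On a flat base stand two 36 mm wide slats, 140 mm apart in y, leaning back 45 deg, their faces (the board) looking to rack -x and up; from each a steel peg points square out (to rack -x and up at 45 deg). Which roll hangs where varies. A roll's rear face lies on the board, the top of its hole rests on the peg
- peg0 (a point): root of a peg, on the board's face, at rack y -70 mm (rack's axes). Both pegs: 12 mm round bar, straight for 50 mm out from the board, then an upturned tip 20 mm straight up, ending 66 mm out from the board and 16 mm uphill of the peg's axis. Raise a roll 14 mm up the board's slope, so that the peg runs through the middle of its hole, then draw it off along the peg
- peg1 (a point): root of the other peg, at rack y = +70 mm, same shape
- stand_mid (a point): tape stand: fixed grey base 25 mm high, 150 (x) by 200 mm (y). Point: middle of the black slot on the base's flat top; slot along x, z up. A fixed steel spindle, 32 mm across, 68 mm tall above the base's top (top edge chamfered 5 mm), stands on the slot line anywhere from x = -16 to +16 mm; its place is not reported. A steel cutter bar, 110 mm long, 30 mm high, is at y = -120 mm
- cap: hold-down cap, aluminium: a 60 mm round, 30 mm high body with a knob on top, 30 mm in diameter and 35 mm high (65 mm in all), 0.12 kg; a round recess in its underside, 40 mm across and 24 mm deep, goes over the spindle's end that sticks 20 mm out of the seated roll. Origin: centre of its underside, z up through the knob. Stands upright in the bin
- bin: fixed grey open bin, 140 (x) by 210 (y) by 50 mm high, walls and floor 4 mm; origin at the centre of its underside. Cap and jar stand in it, about 100 mm apart along its y axis, either way round
- jar: small jar with a white lid, 48 mm across, 55 mm high, in the bin; origin at the centre of its underside; bystander
- glue: white glue bottle, 130 mm high, 56 mm across; origin at the centre of its underside; bystander

How it is judged:
By the outcome, as a careful person would: the job done as asked, in the order asked, and still so for the second after the job is handed in, with the robot touching nothing.
It also fails if it takes over 72 s, if anything falls off the work surface, if the arm or the gripper's body presses on something with over 40 N, if the wrist force passes 120 N, or if a joint passes its speed limit or range.

## Working session

There is one attempt and no reset: what is moved stays moved. The work goes in short steps, Python scripts to look and compute and a tool call to move; the robot and the scene stay as the last step left them, time stands still between calls to the robot, and variables do not carry over. Pictures are saved under pics/ and viewed, at most 14 in all, crops included, and the job is handed in when it is done.

Besides the shell and the picture viewer there is one more tool, called by a JSON object that holds its "method" and its "body". servo_tool: Moves the arm, as the interface text tells. Its arguments: {"type":"object","properties":{"steps":{"type":"array"},"newtons":{"type":"number"}},"required":["steps"]}

```bash
ls; mkdir -p pics
cat > h.py <<'E'
import numpy as np, cv2
from rig import env
def K(n):
    m=env.camera_model(n); f=200/np.tan(np.radians(m['fovy'])/2); return f,m['cx'],m['cy'],np.array(m['T'])
def pts(n,depth):
    f,cx,cy,T=K(n); v,u=np.mgrid[0:400,0:640]
    P=np.stack([(u-cx)/f*depth,(v-cy)/f*depth,depth],-1)@T[:3,:3].T+T[:3,3]
    P[depth<=0]=np.nan; return P
def snap(n,tag):
    m=K(n); im,d=env.get_image(n); cv2.imwrite(f'pics/{tag}.png',im[:,:,::-1]); np.savez(f'pics/{tag}.npz',d=d,T=m[3],f=m[0],c=m[1:3]); return im,d
E
python3 - <<'E'
from h import *
ims=[]
for n in('scene','top'):
    im,d=snap(n,n+'0'); P=pts(n,d); np.save(f'pics/{n}P.npy',P); print(K(n)); ims.append(im)
s=env.observe(); print(s['time_s'],s['position'],s['tool_rot'],s['ft_force'])
E
```

```text
pics
(np.float64(377.4854642920698), 317.48973466074256, 195.17621295096916, array([[ 5.55150657e-01,  6.11292981e-01, -5.64028935e-01,
         1.04390177e+00],
       [ 8.31749810e-01, -4.07974109e-01,  3.76496188e-01,
        -2.79836472e-01],
       [ 4.02749684e-05, -6.78143066e-01, -7.34929916e-01,
         7.35941732e-01],
       [ 0.00000000e+00,  0.00000000e+00,  0.00000000e+00,
         1.00000000e+00]]))
(np.float64(519.6744989364481), 322.70294576291997, 205.0162278381799, array([[-0.02904659, -0.98665962,  0.16018456,  0.36685878],
       [-0.99956561,  0.02787108, -0.00958081,  0.04276404],
       [ 0.00498848, -0.16039327, -0.98704058,  1.2337939 ],
       [ 0.        ,  0.        ,  0.        ,  1.        ]]))
0.1 [ 0.18016332 -0.51936006  0.22087686] [[ 9.44822641e-01  3.27582292e-01 -1.40508332e-04]
 [ 3.27582194e-01 -9.44821803e-01  1.29125381e-03]
 [ 2.90236547e-04 -1.26603386e-03 -9.99999156e-01]] [-0.52588475  0.27465614 -0.38661455]
```

View pics/scene0.png

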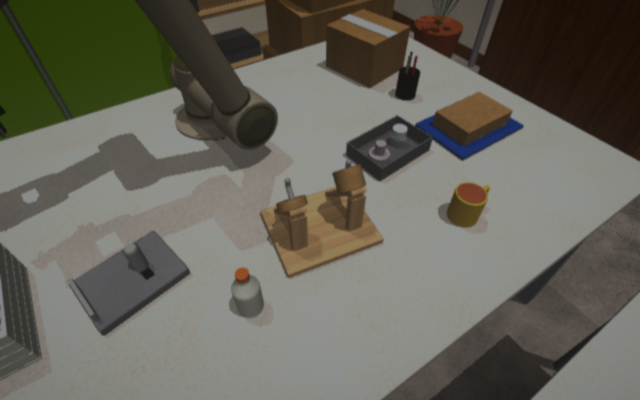

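View pics/top0.png

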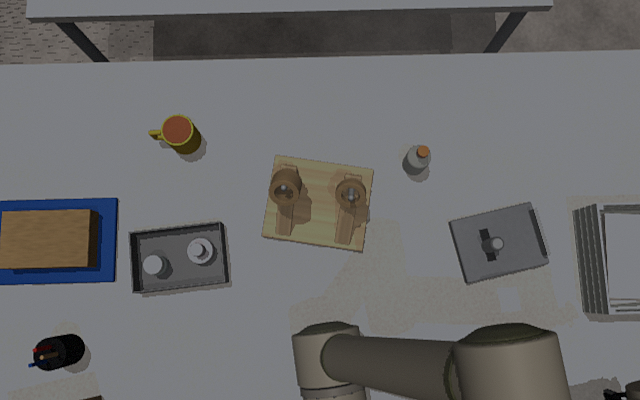

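The scene view shows the wide roll on the rack's right post at about (350,182) and the narrow roll at (292,207). The spindle is at (135,252), the cap at (380,150) and the jar at (400,130).

In the top view the wide roll is at (286,188), the narrow roll at (350,193) and the spindle at (497,243). The cap is at (202,250), the jar at (153,265) and the glue at (417,158).

Next I'll take metric positions from the depth.

Run:
```python
from h import *
np.set_printoptions(precision=4,suppress=True)
print(env.tcp_to_tips)
T=np.load('pics/topP.npy'); S=np.load('pics/sceneP.npy')
def q(P,u,v,w=1): return np.nanmedian(P[v-w:v+w+1,u-w:u+w+1].reshape(-1,3),0)
for n,u,v in [('rackFL',263,237),('rackFR',364,250),('rackBL',276,157),('rackBR',372,170),('spindle',498,243),('standNW',450,219),('cap',201,247),('jar',153,265),('binfloor',175,270),('glue',421,152),('rollface',280,192),('rollR',295,196),('table',400,300),('base',470,262)]: print(n,q(T,u,v))
# wide roll points: cloud near rack, from both cams
A=np.concatenate([T.reshape(-1,3),S.reshape(-1,3)]); A=A[~np.isnan(A).any(1)]
np.save('pics/A.npy',A)
c=q(T,280,192); 
B=A[(np.linalg.norm(A[:,:2]-c[:2],axis=1)<.1)&(A[:,2]>.09)]; print(len(B),B.min(0),B.max(0))
# rack base top yaw from min-area rect; table level
Tt=T; m=(Tt[...,2]>.008)&(Tt[...,2]<.035)&(abs(Tt[...,0]-c[0])<.2)&(abs(Tt[...,1]-c[1]+.06)<.2)
k=Tt[m]; print('rack z',np.median(k[:,2]),cv2.minAreaRect((k[:,:2]*1000).astype(np.float32)))
s=q(T,498,243)
m=(Tt[...,2]>.018)&(Tt[...,2]<.032)&(abs(Tt[...,0]-s[0])<.13)&(abs(Tt[...,1]-s[1])<.15); k=Tt[m]; print('stand',np.median(k[:,2]),cv2.minAreaRect((k[:,:2]*1000).astype(np.float32)))
for nm,P in (('t',T),('s',S)):
  m=(P[...,2]>.08)&(np.linalg.norm(P[...,:2]-s[:2],axis=2)<.05); k=P[m]; print('spin',nm,len(k),k.mean(0),k.min(0),k.max(0))
c=q(T,201,247)
for nm,P in (('t',T),('s',S)):
  m=(P[...,2]>.055)&(np.linalg.norm(P[...,:2]-c[:2],axis=2)<.05); k=P[m]; print('cap',nm,len(k),k.mean(0),k.min(0),k.max(0))
m=(Tt[...,2]>.04)&(Tt[...,2]<.058)&(abs(Tt[...,0]-c[0])<.15)&(abs(Tt[...,1]-c[1]-.04)<.14); k=Tt[m]; print('bin',cv2.minAreaRect((k[:,:2]*1000).astype(np.float32)))
ims=[]
for n,(u,v) in(('top0',(318,200)),('scene0',(322,210))):
    im=cv2.imread(f'pics/{n}.png')[v-62:v+62,u-65:u+65]; ims.append(cv2.convertScaleAbs(cv2.resize(im,None,fx=3,fy=4 if 0 else 3,interpolation=cv2.INTER_CUBIC),alpha=1.6))
cv2.imwrite('pics/crop1.png',np.hstack(ims))
```

```text
0.019
rackFL [0.4933 0.1744 0.0065]
rackFR [ 0.4562 -0.064   0.0003]
rackBL [0.6846 0.1399 0.017 ]
rackBR [ 0.6474 -0.0898  0.0164]
spindle [ 0.4562 -0.3507  0.0923]
standNW [ 0.5245 -0.2734  0.0002]
cap [0.4687 0.3063 0.0682]
jar [0.4319 0.4157 0.0598]
binfloor [0.4217 0.3809 0.0038]
glue [ 0.6578 -0.1872  0.1286]
rollface [0.5773 0.1235 0.1288]
rollR [0.562  0.0899 0.159 ]
table [ 0.3371 -0.1434 -0.0006]
base [ 0.4195 -0.3061  0.0258]
2202 [0.5444 0.0733 0.0903] [0.6391 0.147  0.194 ]
rack z 0.018063704217095022 ((595.4963989257812, 93.0611343383789), (368.9508972167969, 375.2031555175781), 6.783715724945068)
stand 0.02503588432609738 ((464.1822509765625, -377.8284606933594), (149.9429473876953, 201.4259796142578), 11.863396644592285)
spin t 178 [ 0.4548 -0.3474  0.0907] [ 0.4396 -0.3649  0.0809] [ 0.4706 -0.3329  0.0994]
spin s 196 [ 0.4651 -0.3527  0.0904] [ 0.4488 -0.3682  0.0803] [ 0.4765 -0.3379  0.0973]
cap t 150 [0.4625 0.3171 0.0682] [0.4484 0.3037 0.0577] [0.4775 0.3319 0.075 ]
cap s 100 [0.4697 0.311  0.0658] [0.4535 0.2981 0.0552] [0.4818 0.3287 0.0719]
bin ((449.56475830078125, 367.3271484375), (140.91671752929688, 211.22598266601562), 5.257251739501953)
```

View pics/crop1.png

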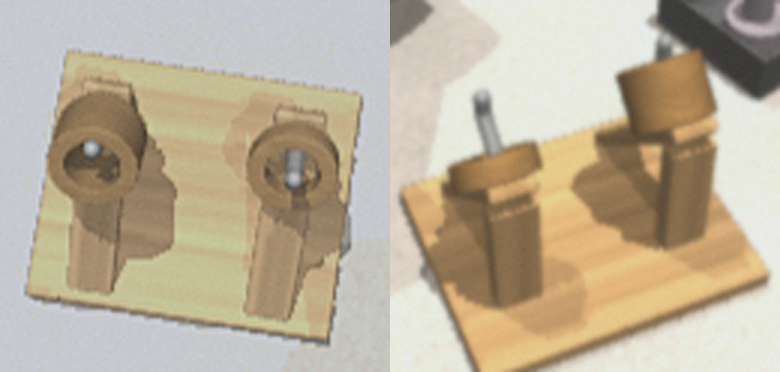

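The crop confirms the wide roll on the +y peg, with the peg tip showing just above its front face. I'll fit the rack yaw and the roll, spindle and cap positions from the clouds of both cameras.

Run:
```python
from h import *
from scipy.optimize import least_squares
np.set_printoptions(precision=4,suppress=True)
T=np.load('pics/topP.npy'); S=np.load('pics/sceneP.npy')
for nm,P in(('t',T),('s',S)):
  m=(P[...,2]>.011)&(P[...,2]<.025)&(P[...,0]>.44)&(P[...,0]<.72)&(P[...,1]>-.13)&(P[...,1]<.2)
  mm=cv2.morphologyEx(m.astype(np.uint8),cv2.MORPH_OPEN,np.ones((3,3)))
  n,l,st,_=cv2.connectedComponentsWithStats(mm); k=P[l==1+np.argmax(st[1:,4])]
  print(nm,len(k),cv2.minAreaRect((k[:,:2]*1000).astype(np.float32)))
def sdf(P,c,yaw):
  a=np.array([-np.cos(yaw),-np.sin(yaw),1])/2**.5
  d=P-c; h=d@a; r=np.linalg.norm(d-h[:,None]*a,axis=1)
  return h,r
def cylres(p,P):
  h,r=sdf(P,p[:3],p[3]); e=np.stack([abs(h)-.024,r-.033,.020-r],1)
  return np.clip(e.max(1),-.004,.008)
for nm,P in(('t',T),('s',S),('both',None)):
  A=np.concatenate([x.reshape(-1,3) for x in ((T,S) if P is None else (P,))]); A=A[~np.isnan(A).any(1)]
  p=np.array([.595,.105,.14,np.radians(-8)])
  for it in range(8):
    h,r=sdf(A,p[:3],p[3]); rr=.012 if it<3 else .006
    k=A[(abs(h)<.024+rr/2)&(h>-.018)&(r<.033+rr)&(r>.018)]
    q=least_squares(cylres,p,args=(k,),loss='soft_l1',f_scale=.002); p=q.x
  print(nm,len(k),p[:3],np.degrees(p[3]),np.sqrt(np.mean(q.fun**2)))
for nm,P in(('t',T),('s',S)):
  for lab,c0,z0,R in(('spindle',(.457,-.35),.088,.03),('cap',(.466,.312),.064,.025)):
    m=(P[...,2]>z0)&(np.hypot(P[...,0]-c0[0],P[...,1]-c0[1])<R); k=P[m]
    print(lab,nm,len(k),np.median(k[:,2]),cv2.minEnclosingCircle((k[:,:2]*1000).astype(np.float32)),k.mean(0))
```

```text
t 5395 ((571.2106323242188, 42.978729248046875), (240.2919158935547, 200.3762664794922), 79.72408294677734)
s 4883 ((576.1416625976562, 39.092041015625), (240.2779998779297, 203.22616577148438), 79.75041961669922)
t 878 [0.5837 0.1117 0.1438] -10.282013324101904 0.0011921578556857335
s 598 [0.5863 0.1088 0.1445] -10.55473029279283 0.001194300390960698
both 1458 [0.5845 0.1101 0.1448] -10.324577083988126 0.00166568865729012
spindle t 135 0.09216660833480539 ((454.9288330078125, -348.721923828125), 15.810929298400879) [ 0.4546 -0.3484  0.0924]
cap t 138 0.06891174183910953 ((462.5763854980469, 318.5907897949219), 14.934200286865234) [0.4626 0.3178 0.0688]
spindle s 145 0.09301263926925363 ((461.7458801269531, -353.201904296875), 15.09237289428711) [ 0.4631 -0.3531  0.0925]
cap s 69 0.06883405539371357 ((466.93408203125, 313.46343994140625), 15.375425338745117) [0.4682 0.3131 0.0685]
```

{"method": "servo_tool", "body": {"steps": [{"tx":3,"ty":2,"tz":3,"yaw":-5,"claw":8.5},{"tx":3.5,"ty":2.5,"tz":2,"yaw":-6,"claw":8.5},{"tx":4,"ty":2.5,"tz":1,"yaw":-6,"claw":8.5},{"tx":4,"ty":2.5,"yaw":-6,"claw":8.5},{"tx":4,"ty":2.5,"yaw":-6.35,"claw":8.5},{"tx":3.5,"ty":2,"claw":8.5},{"tx":2,"ty":2,"claw":8.5},{"claw":8.5},{"claw":8.5}]}}

```text
invalid input at $.steps[3]: expected keys tx, ty, tz, yaw, claw
```

Run:
```python
from h import *
np.set_printoptions(precision=4,suppress=True)
im,d=snap('wrist','w1'); P=pts('wrist',d); print(K('wrist')[3])
s=env.observe(); print(s['time_s'],s['position'],s['tool_rot'],s['q'],s['qvel'])
m=(P[...,2]>.086)&(P[...,2]<.105); print(m.sum())
if m.sum(): 
  k=P[m]; print(np.median(k[:,2]),cv2.minEnclosingCircle((k[:,:2]*1000).astype(np.float32)),k.mean(0))
```

```text
[[ 0.3272 -0.895  -0.3032  0.2585]
 [-0.9449 -0.31   -0.1048 -0.4941]
 [-0.0002  0.3208 -0.9471  0.3729]
 [ 0.      0.      0.      1.    ]]
0.15 [ 0.1802 -0.5194  0.221 ] [[ 0.9448  0.3276 -0.0001]
 [ 0.3276 -0.9448  0.001 ]
 [ 0.0002 -0.001  -1.    ]] [-83.2102  21.8313  74.3705  -0.0012  83.8575 -12.3358] [-0.1555 -0.0797 -0.2454  0.057   0.0002  0.0923]
1188
0.09699682171936316 ((339.6119079589844, -703.681884765625), 137.59791564941406) [ 0.3179 -0.6405  0.097 ]
```

View pics/w1.png

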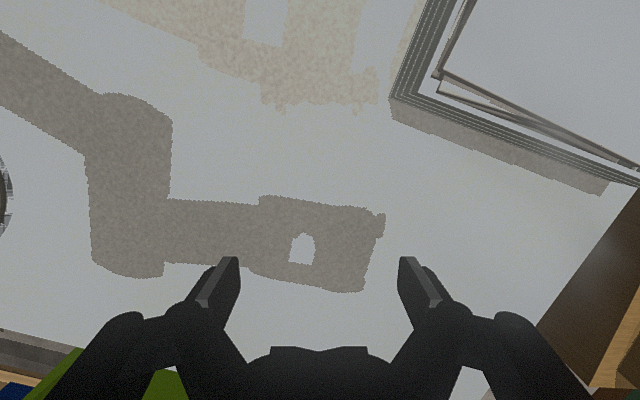

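The wrist view shows no target yet: bare table, the arm's shadow and the laptop, with the fingertips at (230,260) and (405,260). The move was refused for missing keys, so I'm resending it.

{"method": "servo_tool", "body": {"steps": [{"tx":3,"ty":2,"tz":3,"yaw":-5,"claw":8.5},{"tx":3.5,"ty":2.5,"tz":2,"yaw":-6,"claw":8.5},{"tx":4,"ty":2.5,"tz":1,"yaw":-6,"claw":8.5},{"tx":4,"ty":2.5,"tz":0,"yaw":-6,"claw":8.5},{"tx":4,"ty":2.5,"tz":0,"yaw":-6.35,"claw":8.5},{"tx":3.5,"ty":2,"tz":0,"yaw":0,"claw":8.5},{"tx":2,"ty":3,"tz":0,"yaw":0,"claw":8.5},{"tx":0,"ty":0,"tz":0,"yaw":0,"claw":8.5},{"tx":0,"ty":0,"tz":0,"yaw":0,"claw":8.5}]}}

```text
time_s: 1.05
position: [0.4203, -0.3493, 0.2813]
tool_rot: [[0.984, -0.176, -0.0], [-0.176, -0.984, 0.0], [-0.0, -0.0, -1.0]]
ft_force: [-0.5, -0.4, -0.7]
grip_width: 0.0854
gripper_force: 0.0
```

Run:
```python
from h import *
np.set_printoptions(precision=4,suppress=True)
im,d=snap('wrist','w2'); P=pts('wrist',d); print(K('wrist')[3])
s=env.observe(); print(s['time_s'],s['position'],s['tool_rot'],s['q'],s['qvel'])
m=(P[...,2]>.086)&(P[...,2]<.105)&(P[...,0]>.4); m=cv2.morphologyEx(m.astype(np.uint8),cv2.MORPH_OPEN,np.ones((5,5)))
n,l,st,ce=cv2.connectedComponentsWithStats(m)
for i in range(1,n):
  k=P[l==i]; print(st[i],np.median(k[:,2]),cv2.minEnclosingCircle((k[:,:2]*1000).astype(np.float32)),k.mean(0))
```

```text
[[-0.1779 -0.9319 -0.316   0.5015]
 [-0.984   0.1688  0.0563 -0.3663]
 [ 0.0009  0.321  -0.9471  0.4332]
 [ 0.      0.      0.      1.    ]]
1.1 [ 0.4199 -0.35    0.2813] [[ 0.9841 -0.1776 -0.0004]
 [-0.1776 -0.9841  0.    ]
 [-0.0004  0.     -1.    ]] [-52.2164  19.4667  68.0701  -0.0166  92.478   48.0116] [-1.2339  0.115  -0.1439  0.0847  0.0926  0.061 ]
[125   0  13   4  46] 0.0881402658333871 ((642.7335815429688, -191.69297790527344), 7.526301383972168) [ 0.6421 -0.1918  0.0884]
[139   0   5   3  15] 0.08755721003682682 ((640.8512573242188, -201.42715454101562), 2.3619823455810547) [ 0.6409 -0.2014  0.0876]
[496  36  12 107 918] 0.09672395109041881 ((482.1402893066406, -573.0499267578125), 57.194950103759766) [ 0.486  -0.5729  0.0966]
[ 18  62  18  19 269] 0.09550364553871804 ((599.4278564453125, -49.187461853027344), 11.775678634643555) [ 0.5982 -0.0555  0.0951]
[ 23 105  28  24 448] 0.09388207418695374 ((552.340087890625, -31.475967407226562), 21.12590980529785) [ 0.5485 -0.0391  0.0942]
[303 134  25  26 500] 0.09146048997290232 ((458.53564453125, -354.7729187011719), 15.636188507080078) [ 0.4592 -0.3549  0.0908]
[495 144   9  20 165] 0.0969317446855898 ((412.1501770019531, -572.8195190429688), 12.080097198486328) [ 0.4121 -0.5728  0.0968]
```

View pics/w2.png

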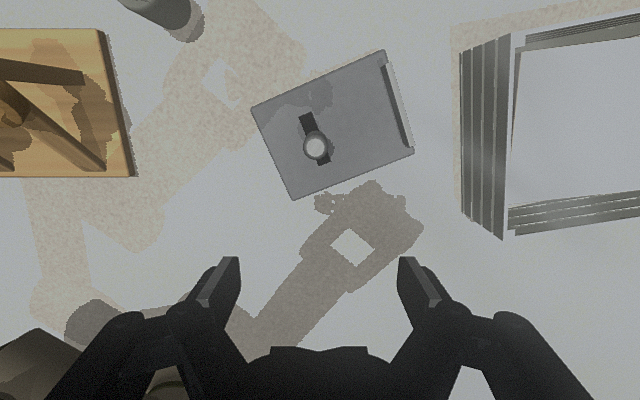

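The wrist view shows the spindle's top at (315,148), on the slot that runs (305,118)–(325,162), near (0.4585, -0.354). Next I'll move to the rack.

{"method": "servo_tool", "body": {"steps": [{"tx":1,"ty":4.5,"tz":0.5,"yaw":0,"claw":8.5},{"tx":1,"ty":4.7,"tz":0,"yaw":0,"claw":8.5},{"tx":1,"ty":4.7,"tz":0,"yaw":0,"claw":8.5},{"tx":1,"ty":4.7,"tz":0,"yaw":0,"claw":8.5},{"tx":1,"ty":4.7,"tz":0,"yaw":0,"claw":8.5},{"tx":1,"ty":4.7,"tz":0,"yaw":0,"claw":8.5},{"tx":1,"ty":4.7,"tz":0,"yaw":0,"claw":8.5},{"tx":1,"ty":4.7,"tz":0,"yaw":0,"claw":8.5},{"tx":1,"ty":4.8,"tz":0,"yaw":0,"claw":8.5},{"tx":1,"ty":4.8,"tz":0,"yaw":0,"claw":8.5},{"tx":0,"ty":0,"tz":0,"yaw":0,"claw":8.5},{"tx":0,"ty":0,"tz":0,"yaw":0,"claw":8.5}]}}

```text
time_s: 2.3
position: [0.5204, 0.1199, 0.2861]
tool_rot: [[0.984, -0.177, -0.001], [-0.177, -0.984, -0.0], [-0.0, 0.001, -1.0]]
ft_force: [-0.5, 0.4, 0.8]
grip_width: 0.0851
gripper_force: 0.0
```

```bash
cat > fit.py <<'E'
from h import *
from scipy.optimize import least_squares
np.set_printoptions(precision=4,suppress=True)
def sdf(P,c,yaw):
  a=np.array([-np.cos(yaw),-np.sin(yaw),1])/2**.5
  d=P-c; h=d@a; return h,np.linalg.norm(d-h[:,None]*a,axis=1)
def cylres(p,P):
  h,r=sdf(P,p[:3],p[3]); return np.clip(np.stack([abs(h)-.024,r-.033,.020-r],1).max(1),-.004,.008)
def fit(A,p):
  A=A.reshape(-1,3); A=A[~np.isnan(A).any(1)]
  for it in range(8):
    h,r=sdf(A,p[:3],p[3]); rr=.012 if it<3 else .006
    k=A[(abs(h)<.024+rr/2)&(h>-.018)&(r<.033+rr)&(r>.018)]
    q=least_squares(cylres,p,args=(k,),loss='soft_l1',f_scale=.002); p=q.x
  return len(k),p[:3],np.degrees(p[3]),np.sqrt(np.mean(q.fun**2))
E
python3 - <<'E'
from fit import *
im,d=snap('wrist','w3'); P=pts('wrist',d)
s=env.observe(); print(s['time_s'],s['position'],s['q'])
print(fit(P,np.array([.585,.11,.1445,np.radians(-10.25)])))
# peg tip: points above roll axis inside radius
h,r=sdf(P.reshape(-1,3),np.array([.585,.11,.1445]),np.radians(-10.25)); k=P.reshape(-1,3)[(h>.028)&(r<.04)]; print('tip',len(k),k.mean(0) if len(k) else 0,k.max(0))
E
```

```text
2.35 [0.5204 0.1191 0.2862] [  0.1886  17.9859  69.4726  -0.0245  92.566  100.4837]
(4078, array([0.5865, 0.1068, 0.1431]), np.float64(-10.361133001999416), np.float64(0.0004655890267568475))
tip 150 [0.5787 0.1083 0.1894] [0.5842 0.1144 0.1919]
```

View pics/w3.png

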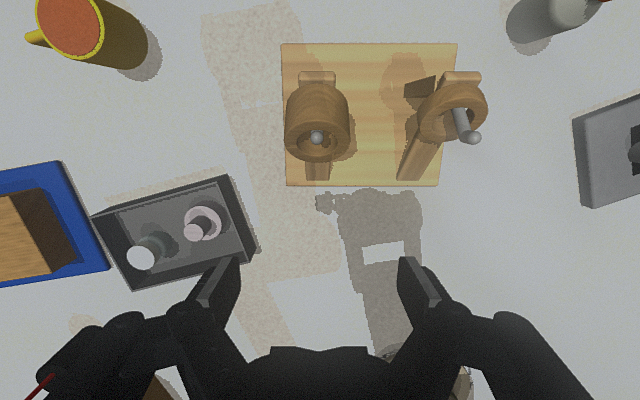

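The wrist view shows the wide roll centred at (318,125) with its peg tip at (317,137), and the narrow roll at (453,108). The cap is at (200,225) and the jar at (145,255). The fit gives the roll centre as (0.5865, 0.1068, 0.143). I'll go down over it.

{"method": "servo_tool", "body": {"steps": [{"tx":3.2,"ty":-0.6,"tz":0,"yaw":0,"claw":8.5},{"tx":3.2,"ty":-0.6,"tz":-2,"yaw":0,"claw":8.5},{"tx":0,"ty":0,"tz":-4,"yaw":0,"claw":8.5},{"tx":0,"ty":0,"tz":-3.5,"yaw":0,"claw":8.5},{"tx":0,"ty":0,"tz":-2.5,"yaw":0,"claw":8.5},{"tx":0,"ty":0,"tz":-1.5,"yaw":0,"claw":8.5},{"tx":0,"ty":0,"tz":-0.6,"yaw":0,"claw":8.5},{"tx":0,"ty":0,"tz":0,"yaw":0,"claw":8.5}]}}

```text
time_s: 3.15
position: [0.5842, 0.1068, 0.1452]
tool_rot: [[0.984, -0.18, -0.001], [-0.18, -0.984, -0.0], [-0.001, 0.0, -1.0]]
ft_force: [-0.6, 0.1, 0.4]
grip_width: 0.085
gripper_force: 0.0
```

{"method": "servo_tool", "body": {"steps": [{"tx":0,"ty":0,"tz":0,"yaw":0,"claw":6.0},{"tx":0,"ty":0,"tz":0,"yaw":0,"claw":6.0},{"tx":0,"ty":0,"tz":0,"yaw":0,"claw":6.0},{"tx":0,"ty":0,"tz":0,"yaw":0,"claw":6.0},{"tx":0,"ty":0,"tz":0,"yaw":0,"claw":6.0},{"tx":0,"ty":0,"tz":0,"yaw":0,"claw":6.0}], "newtons": 40}}

```text
time_s: 3.75
position: [0.5847, 0.1082, 0.1472]
tool_rot: [[0.984, -0.177, 0.003], [-0.177, -0.984, -0.0], [0.003, -0.0, -1.0]]
ft_force: [-0.7, -0.4, 5.2]
grip_width: 0.0606
gripper_force: 21.8
```

Run:
```python
from fit import *
im,d=snap('wrist','w4'); P=pts('wrist',d)
s=env.observe(); print(s['position'],s['ft_force'],s['wrist_torque'],s['grip_width'])
print(fit(P,np.array([.5865,.1068,.1431,np.radians(-10.25)])))
a=cv2.imread('pics/w4.png')[150:400,140:500]
im2,d2=snap('scene','s4'); b=cv2.imread('pics/s4.png')[110:260,260:410]
cv2.imwrite('pics/c4.png',cv2.convertScaleAbs(np.hstack([cv2.resize(a,(400,278)),cv2.resize(b,(278,278))]),alpha=1.5))
```

```text
[0.5847 0.1082 0.1472] [-2.0719 -1.0777  5.2448] [-0.0082  0.2787  0.026 ] 0.06081815696012731
(9592, array([0.5861, 0.1062, 0.143 ]), np.float64(-10.259670156987864), np.float64(0.000799738270380158))
```

View pics/c4.png

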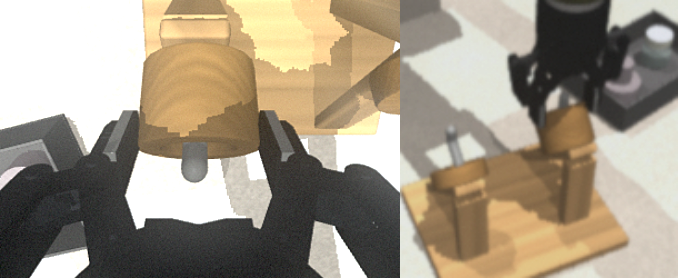

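The crop shows the pads either side of the roll, with the roll not moved and the peg tip in front of it. I'll tighten the grip and lift up the slope.

{"method": "servo_tool", "body": {"steps": [{"tx":0,"ty":0,"tz":0,"yaw":0,"claw":5.0},{"tx":0,"ty":0,"tz":0,"yaw":0,"claw":5.0},{"tx":0,"ty":0,"tz":0,"yaw":0,"claw":5.0},{"tx":0.3,"ty":-0.05,"tz":0.3,"yaw":0,"claw":5.0},{"tx":0.3,"ty":-0.06,"tz":0.3,"yaw":0,"claw":5.0},{"tx":0.3,"ty":-0.06,"tz":0.3,"yaw":0,"claw":5.0},{"tx":0.3,"ty":-0.05,"tz":0.3,"yaw":0,"claw":5.0},{"tx":0,"ty":0,"tz":0,"yaw":0,"claw":5.0}], "newtons": 40}}

```text
time_s: 4.65
position: [0.5926, 0.1068, 0.1584]
tool_rot: [[0.984, -0.177, -0.008], [-0.177, -0.984, 0.001], [-0.008, 0.001, -1.0]]
ft_force: [-18.5, 1.3, 8.0]
grip_width: 0.0583
gripper_force: 37.1
```

```bash
cat >> fit.py <<'E'
def cyl5(p,P):
  a=np.array([p[3],p[4],1.]); a/=np.linalg.norm(a); d=P-p[:3]; h=d@a; r=np.linalg.norm(d-h[:,None]*a,axis=1)
  return np.clip(np.stack([abs(h)-.024,r-.033,.020-r],1).max(1),-.004,.008)
def fit5(A,p):
  A=A.reshape(-1,3); A=A[~np.isnan(A).any(1)]
  for rr in (.015,.012,.01,.007,.006,.005,.005):
    k=A[np.linalg.norm(A-p[:3],axis=1)<.05]; e=cyl5(p,k); a=np.array([p[3],p[4],1.]); a/=np.linalg.norm(a)
    k=k[(e<rr/2)&(e>-.0039)]
    q=least_squares(cyl5,p,args=(k,),loss='soft_l1',f_scale=.002); p=q.x
  return len(k),p[:3],'tilt',np.degrees(np.arctan(np.hypot(p[3],p[4]))),'az',np.degrees(np.arctan2(p[4],p[3])),np.sqrt(np.mean(q.fun**2))
E
python3 - <<'E'
from fit import *
im,d=snap('wrist','w5'); P=pts('wrist',d)
s=env.observe(); print(s['time_s'],s['position'],s['ft_force'],s['grip_width'],s['gripper_force'])
t=s['position']
print(fit5(P,np.array([t[0]+.0014,t[1]-.001,t[2]-.003,-.984,.178])))
E
```

```text
4.7 [0.5925 0.1069 0.1582] [-18.7546   1.9668   8.6668] 0.05830307971121562 37.1992149297148
(10279, array([0.5874, 0.1059, 0.1524]), 'tilt', np.float64(32.92522176531356), 'az', np.float64(169.14170301494514), np.float64(0.0005219057811050808))
```

{"method": "servo_tool", "body": {"steps": [{"tx":-0.4,"ty":0.07,"tz":0.2,"yaw":0,"claw":5.0},{"tx":-0.2,"ty":0.03,"tz":0.4,"yaw":0,"claw":5.0},{"tx":-0.1,"ty":0.02,"tz":0.4,"yaw":0,"claw":5.0},{"tx":0,"ty":0,"tz":0.4,"yaw":0,"claw":5.0},{"tx":0,"ty":0,"tz":0.4,"yaw":0,"claw":5.0},{"tx":0,"ty":0,"tz":0,"yaw":0,"claw":5.0}]}}

```text
time_s: 5.3
position: [0.5896, 0.1073, 0.1761]
tool_rot: [[0.984, -0.178, 0.001], [-0.178, -0.984, -0.0], [0.001, -0.0, -1.0]]
ft_force: [0.3, -0.2, -1.2]
grip_width: 0.0582
gripper_force: 40.8
```

```bash
cat > look.py <<'E'
from fit import *
import sys
im,d=snap('wrist',sys.argv[1]); P=pts('wrist',d)
s=env.observe(); print(s['time_s'],s['position'],s['ft_force'],s['grip_width'],s['gripper_force'])
t=s['position']; al=np.radians(float(sys.argv[2])); 
r=fit5(P,np.array([t[0]-.005,t[1]-.001,t[2]-.006,-.984*np.tan(al),.178*np.tan(al)])); print(r)
c=r[1]; d=c-np.array([.5962,.105,.153]); x=d@[.984,-.178,0]; print('a',(-x+d[2])*.707+.024,'r',(x+d[2])*.707)
E
python3 look.py w6 33
```

```text
5.35 [0.5894 0.1073 0.1757] [-0.307  -0.1522 -2.3173] 0.05803346539051895 40.78748904168606
(10223, array([0.5873, 0.1058, 0.17  ]), 'tilt', np.float64(40.018169583872826), 'az', np.float64(169.29353750814911), np.float64(0.0004966718558472448))
a 0.04232869444184401 r 0.00576445734046462
```

Free of the board, with only the weight on the wrist. I'll draw it off along the peg.

{"method": "servo_tool", "body": {"steps": [{"tx":-0.7,"ty":0.12,"tz":0.7,"yaw":0,"claw":5.0},{"tx":-0.7,"ty":0.13,"tz":0.7,"yaw":0,"claw":5.0},{"tx":-0.7,"ty":0.12,"tz":0.7,"yaw":0,"claw":5.0},{"tx":-0.7,"ty":0.13,"tz":0.7,"yaw":0,"claw":5.0},{"tx":-0.7,"ty":0.12,"tz":0.7,"yaw":0,"claw":5.0},{"tx":-0.7,"ty":0.13,"tz":0.7,"yaw":0,"claw":5.0},{"tx":-0.7,"ty":0.12,"tz":0.7,"yaw":0,"claw":5.0},{"tx":0,"ty":0,"tz":0,"yaw":0,"claw":5.0}]}}

```text
time_s: 6.15
position: [0.5398, 0.1163, 0.2258]
tool_rot: [[0.984, -0.177, 0.002], [-0.177, -0.984, 0.0], [0.002, -0.0, -1.0]]
ft_force: [-0.6, 0.5, -1.6]
grip_width: 0.0587
gripper_force: 40.9
```

```bash
python3 look.py w7 40
```

```text
6.2 [0.5401 0.1162 0.225 ] [ 0.8879  0.4544 -2.1822] 0.05853931201176606 40.95127372071147
(10336, array([0.538 , 0.1147, 0.2194]), 'tilt', np.float64(40.04072474491129), 'az', np.float64(169.2936814705734), np.float64(0.0005035815999132051))
a 0.1126803408491199 r 0.005222792195355941
```

The roll is off the peg. I'll carry it to free table at about (0.42, -0.14), so its lower edge can be tipped flat there.

{"method": "servo_tool", "body": {"steps": [{"tx":-3,"ty":0,"tz":0,"yaw":0,"claw":5.0},{"tx":-4,"ty":0,"tz":0,"yaw":0,"claw":5.0},{"tx":-3,"ty":-2,"tz":0,"yaw":0,"claw":5.0},{"tx":-2,"ty":-3,"tz":0,"yaw":0,"claw":5.0},{"tx":0,"ty":-4,"tz":0,"yaw":0,"claw":5.0},{"tx":0,"ty":-4,"tz":0,"yaw":0,"claw":5.0},{"tx":0,"ty":-4,"tz":-1,"yaw":0,"claw":5.0},{"tx":0,"ty":-4,"tz":-2,"yaw":0,"claw":5.0},{"tx":0,"ty":-3,"tz":-3,"yaw":0,"claw":5.0},{"tx":0,"ty":-1.6,"tz":-4,"yaw":0,"claw":5.0},{"tx":0,"ty":0,"tz":-3.5,"yaw":0,"claw":5.0},{"tx":0,"ty":0,"tz":-2,"yaw":0,"claw":5.0},{"tx":0,"ty":0,"tz":-1,"yaw":0,"claw":5.0},{"tx":0,"ty":0,"tz":0,"yaw":0,"claw":5.0}]}}

```text
time_s: 7.6
position: [0.42, -0.1398, 0.0587]
tool_rot: [[0.984, -0.178, -0.002], [-0.178, -0.984, 0.001], [-0.002, -0.001, -1.0]]
ft_force: [0.4, 0.4, -1.6]
grip_width: 0.0581
gripper_force: 41.3
```

```bash
python3 look.py w8 40
```

```text
7.65 [ 0.4205 -0.14    0.0596] [-0.4625 -0.3389 -1.685 ] 0.05789893719525593 41.264230348169804
(10320, array([ 0.4184, -0.1416,  0.054 ]), 'tilt', np.float64(40.06842641960968), 'az', np.float64(169.39143591258537), np.float64(0.0004913999767798957))
a 0.04666059079165516 r -0.1626702130494888
```

{"method": "servo_tool", "body": {"steps": [{"tx":0,"ty":0,"tz":-0.7,"yaw":0,"claw":5.0},{"tx":0,"ty":0,"tz":-0.7,"yaw":0,"claw":5.0},{"tx":0,"ty":0,"tz":-0.3,"yaw":0,"claw":5.0},{"tx":0.33,"ty":-0.06,"tz":-0.13,"yaw":0,"claw":5.0},{"tx":0.33,"ty":-0.06,"tz":-0.13,"yaw":0,"claw":5.0},{"tx":0.31,"ty":-0.06,"tz":-0.17,"yaw":0,"claw":5.0},{"tx":0.31,"ty":-0.06,"tz":-0.18,"yaw":0,"claw":5.0},{"tx":0,"ty":0,"tz":0,"yaw":0,"claw":5.0}], "newtons": 30}}

```text
time_s: 8.45
position: [0.4373, -0.1437, 0.0392]
tool_rot: [[0.984, -0.179, 0.011], [-0.179, -0.984, -0.004], [0.012, 0.002, -1.0]]
ft_force: [8.3, 4.4, 25.9]
grip_width: 0.0581
gripper_force: 43.7
```

```bash
python3 look.py w9 25
```

```text
8.5 [ 0.4372 -0.1436  0.0393] [ 7.8853  5.2214 26.1753] 0.05801089361131481 43.64008841570467
(10974, array([ 0.4283, -0.1438,  0.0336]), 'tilt', np.float64(24.06002601314752), 'az', np.float64(168.43965937732472), np.float64(0.0004654779883336259))
a 0.02513010595892817 r -0.16990083589825059
```

{"method": "servo_tool", "body": {"steps": [{"tx":0,"ty":0,"tz":0,"yaw":0,"claw":5.0},{"tx":0.1,"ty":0,"tz":-0.2,"yaw":0,"claw":5.0},{"tx":0.1,"ty":0,"tz":-0.2,"yaw":0,"claw":5.0},{"tx":0.1,"ty":0,"tz":-0.2,"yaw":0,"claw":5.0},{"tx":0.1,"ty":0,"tz":-0.2,"yaw":0,"claw":5.0},{"tx":0,"ty":0,"tz":0,"yaw":0,"claw":5.0}], "newtons": 20}}

```text
time_s: 9.1
position: [0.4457, -0.1465, 0.0335]
tool_rot: [[0.984, -0.179, 0.022], [-0.179, -0.984, -0.011], [0.024, 0.007, -1.0]]
ft_force: [18.9, 0.9, 37.5]
grip_width: 0.0584
gripper_force: 43.6
```

```bash
python3 look.py w10 15
```

```text
9.15 [ 0.4457 -0.1465  0.0336] [19.0934  0.9168 37.0125] 0.05836178019000815 43.57044965727255
(11432, array([ 0.4319, -0.1454,  0.0306]), 'tilt', np.float64(15.966056731921109), 'az', np.float64(172.08278764012243), np.float64(0.0004596819822024098))
a 0.02020474815190981 r -0.16931677161776415
```

{"method": "servo_tool", "body": {"steps": [{"tx":0.3,"ty":-0.05,"tz":0,"yaw":0,"claw":5.6},{"tx":0.3,"ty":-0.05,"tz":-0.1,"yaw":0,"claw":5.6},{"tx":0.3,"ty":-0.05,"tz":-0.2,"yaw":0,"claw":5.7},{"tx":0.3,"ty":-0.05,"tz":-0.2,"yaw":0,"claw":5.7},{"tx":0.2,"ty":-0.05,"tz":-0.1,"yaw":0,"claw":5.7},{"tx":0,"ty":0,"tz":0,"yaw":0,"claw":5.7}], "newtons": 20}}

```text
time_s: 9.75
position: [0.4525, -0.1456, 0.0231]
tool_rot: [[0.984, -0.177, 0.004], [-0.177, -0.984, -0.002], [0.004, 0.002, -1.0]]
ft_force: [4.2, -1.7, 5.5]
grip_width: 0.0581
gripper_force: 20.2
```

```bash
python3 look.py w11 10
```

```text
9.8 [ 0.4521 -0.1454  0.023 ] [ 4.3741 -1.0811  5.5219] 0.05807575997656638 20.253994334489107
(11413, array([ 0.4446, -0.1459,  0.0235]), 'tilt', np.float64(0.7731568422827053), 'az', np.float64(-163.4848836315014), np.float64(0.001332542586598729))
a 0.006367467404306649 r -0.16545673275345502
```

It's flat now. I'll open, recentre and regrip it upright.

{"method": "servo_tool", "body": {"steps": [{"tx":0,"ty":0,"tz":0,"yaw":0,"claw":8.5},{"tx":0,"ty":0,"tz":0.3,"yaw":0,"claw":8.5},{"tx":0,"ty":0,"tz":0.4,"yaw":0,"claw":8.5},{"tx":0,"ty":0,"tz":0.4,"yaw":0,"claw":8.5},{"tx":0,"ty":0,"tz":0,"yaw":0,"claw":8.5},{"tx":0,"ty":0,"tz":0,"yaw":0,"claw":8.5}]}}

```text
time_s: 10.4
position: [0.451, -0.1448, 0.0334]
tool_rot: [[0.984, -0.178, 0.0], [-0.178, -0.984, -0.0], [0.0, 0.0, -1.0]]
ft_force: [0.5, 0.1, 0.2]
grip_width: 0.0848
gripper_force: 0.0
```

```bash
python3 look.py w12 1
```

```text
10.45 [ 0.4509 -0.1448  0.0333] [ 0.4471 -0.4994  0.5654] 0.08490111374680438 0.0
(9949, array([ 0.4444, -0.1455,  0.0232]), 'tilt', np.float64(0.7120856371803184), 'az', np.float64(166.64953425220602), np.float64(0.0012510547941676552))
a 0.006320696333149987 r -0.1659012331075132
```

View pics/w12.png

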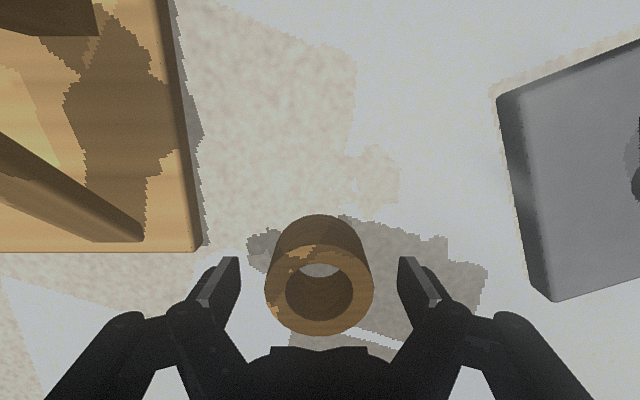

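The roll stands flat at (319,292) between the pads. I'll centre on it, grip and lift.

{"method": "servo_tool", "body": {"steps": [{"tx":-0.6,"ty":0,"tz":0.1,"yaw":0,"claw":8.5},{"tx":0,"ty":0,"tz":0,"yaw":0,"claw":8.5},{"tx":0,"ty":0,"tz":0,"yaw":0,"claw":5},{"tx":0,"ty":0,"tz":0,"yaw":0,"claw":5},{"tx":0,"ty":0,"tz":0,"yaw":0,"claw":5},{"tx":0,"ty":0,"tz":0,"yaw":0,"claw":5},{"tx":0,"ty":0,"tz":0,"yaw":0,"claw":5},{"tx":0,"ty":0,"tz":0,"yaw":0,"claw":5},{"tx":0,"ty":0,"tz":0,"yaw":0,"claw":5},{"tx":0,"ty":0,"tz":1,"yaw":0,"claw":5},{"tx":0,"ty":0,"tz":2,"yaw":0,"claw":5},{"tx":0,"ty":0,"tz":3,"yaw":0,"claw":5},{"tx":0,"ty":0,"tz":3,"yaw":0,"claw":5},{"tx":0,"ty":0,"tz":3,"yaw":0,"claw":5},{"tx":0,"ty":0,"tz":0,"yaw":0,"claw":5}], "newtons": 40}}

```text
time_s: 11.95
position: [0.4464, -0.1456, 0.1581]
tool_rot: [[0.984, -0.177, 0.006], [-0.177, -0.984, -0.004], [0.007, 0.003, -1.0]]
ft_force: [0.5, -0.3, -0.3]
grip_width: 0.0498
gripper_force: 0.0
```

```bash
python3 look.py w13 1
```

```text
12.0 [ 0.4456 -0.1451  0.1561] [-0.0841  0.6414 -0.0088] 0.04999034947420832 0.0
(567, array([ 0.4479, -0.1472,  0.1566]), 'tilt', np.float64(21.989269357656564), 'az', np.float64(170.01559558255212), np.float64(0.001772572279893694))
a 0.09797524888279888 r -0.06889737237373315
```

Run:
```python
from fit import *
im,d=snap('scene','s13'); b=cv2.imread('pics/s13.png')[100:330,60:360]
a=cv2.imread('pics/w13.png')
cv2.imwrite('pics/c13.png',cv2.convertScaleAbs(np.hstack([cv2.resize(a,(480,300)),cv2.resize(b[:,:],(320,300))]),alpha=1.4))
P=pts('scene',d); m=(P[...,2]>.042)&(P[...,2]<.055)&(np.hypot(P[...,0]-.445,P[...,1]+.146)<.08); k=P[m]; print(len(k),k.mean(0) if len(k) else 0)
```

```text
352 [ 0.4345 -0.144   0.0479]
```

View pics/c13.png

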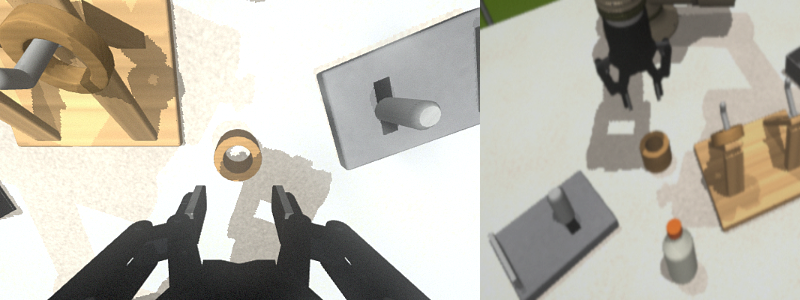

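The crop shows the roll still standing flat on the table, at (238,155) in the left half. The pads slipped off it. I'll measure where it is now.

Run:
```python
from fit import *
z=np.load('pics/w13.npz'); s=env.observe(); print(s['position'],s['tool_rot'][:,0])
P=pts('wrist',z['d'])
print(fit5(P,np.array([.444,-.146,.024,0,0.])))
print(fit5(P,np.array([.455,-.146,.024,0,0.])))
m=(P[...,2]>.044)&(P[...,2]<.053)&(np.hypot(P[...,0]-.445,P[...,1]+.146)<.06); k=P[m]; print(len(k),cv2.minEnclosingCircle((k[:,:2]*1000).astype(np.float32)))
# finger geometry in tool frame
Rt=s['tool_rot']; Q=(P-s['position'])@Rt; u=Q[(Q[...,2]>-.05)&(Q[...,2]<.03)&(abs(Q[...,1])<.06)&(abs(Q[...,0])<.04)]
print(len(u))
for a in np.arange(-.05,.03,.01):
  v=u[(u[:,2]>=a)&(u[:,2]<a+.01)]
  for sg in(1,-1):
    w=v[v[:,1]*sg>0]
    if len(w): print(round(a,3),sg,len(w),np.percentile(w,[2,98],axis=0).round(4).tolist())
```

```text
[ 0.4449 -0.1448  0.1547] [ 0.9841 -0.1775  0.0009]
(3332, array([ 0.4421, -0.1455,  0.0199]), 'tilt', np.float64(0.40653643828600156), 'az', np.float64(164.50731516942037), np.float64(0.00115211166690926))
(2515, array([ 0.4487, -0.145 ,  0.0199]), 'tilt', np.float64(0.01301163771108397), 'az', np.float64(-12.677033767534391), np.float64(0.0011013878043349614))
903 ((428.95843505859375, -141.9104461669922), 32.493408203125)
2975
-0.05 1 567 [[-0.0094, 0.0265, -0.0499], [0.0121, 0.0392, -0.0402]]
-0.05 -1 553 [[-0.0094, -0.0361, -0.0499], [0.0121, -0.0231, -0.0403]]
-0.04 1 424 [[-0.0092, 0.0266, -0.0399], [0.0121, 0.0399, -0.0305]]
-0.04 -1 437 [[-0.0088, -0.0364, -0.0398], [0.0121, -0.0231, -0.0302]]
-0.03 1 361 [[-0.0089, 0.0266, -0.0299], [0.0121, 0.0399, -0.0203]]
-0.03 -1 359 [[-0.0092, -0.0364, -0.0297], [0.012, -0.0231, -0.0203]]
-0.02 1 137 [[-0.0093, 0.0265, -0.0199], [0.012, 0.0377, -0.0127]]
-0.02 -1 137 [[-0.0094, -0.0334, -0.0199], [0.012, -0.0231, -0.0126]]
```

Run:
```python
from fit import *
s=env.observe(); R=s['tool_rot']; t=s['position']; f,cx,cy,T=K('wrist'); print(f,cx,cy)
z=np.load('pics/w13.npz'); d=z['d']
for zz in(-.05,-.03,-.013,0,.019):
  for y in(.025,.033):
    p=np.linalg.inv(T)@np.r_[t+R@np.array([.011,y,zz]),1]; u,v=p[0]/p[2]*f+cx,p[1]/p[2]*f+cy; print(zz,y,u.round(),v.round(),p[2].round(4),d[int(v),int(u)] if v<400 else '')
P=pts('wrist',d); Q=(P-t)@R
for (u,v) in((270,250),(272,255),(268,260),(265,270),(260,290)): print(u,v,Q[v,u],d[v,u])
```

```text
276.8708727450913 318.3203352680997 202.6345296197167
-0.05 0.025 372.0 285.0 0.1197 0.12834091
-0.05 0.033 391.0 285.0 0.1197 0.12046666
-0.03 0.025 365.0 261.0 0.1387 0.15255205
-0.03 0.033 381.0 261.0 0.1387 0.138187
-0.013 0.025 360.0 245.0 0.1548 0.34554207
-0.013 0.033 374.0 245.0 0.1548 0.34573486
0 0.025 357.0 235.0 0.1671 0.3401725
0 0.033 370.0 235.0 0.1671 0.34025246
0.019 0.025 353.0 223.0 0.1851 0.33673328
0.019 0.033 365.0 223.0 0.1851 0.3356949
270 250 [ 0.0116 -0.0242 -0.0197] 0.14823715
272 255 [ 0.0089 -0.0232 -0.0203] 0.1485123
268 260 [ 0.0115 -0.0236 -0.0298] 0.13870819
265 270 [ 0.0116 -0.0234 -0.0392] 0.12974697
260 290 [ 0.0079 -0.024  -0.0491] 0.12152394
```

The wrist depth puts the real fingertips about 13 mm behind the TCP, not 19 mm ahead as stated. I'll check that by touching bare table.

{"method": "servo_tool", "body": {"steps": [{"tx":-4,"ty":-2,"tz":-1,"yaw":0,"claw":5},{"tx":-4,"ty":-2,"tz":-3,"yaw":0,"claw":5},{"tx":0,"ty":-2,"tz":-4,"yaw":0,"claw":5},{"tx":0,"ty":0,"tz":-3,"yaw":0,"claw":5},{"tx":0,"ty":0,"tz":-1.8,"yaw":0,"claw":5},{"tx":0,"ty":0,"tz":0,"yaw":0,"claw":5}]}}

```text
time_s: 12.65
position: [0.3663, -0.2022, 0.0261]
tool_rot: [[0.984, -0.178, -0.005], [-0.178, -0.984, 0.005], [-0.006, -0.004, -1.0]]
ft_force: [0.6, 0.3, -0.3]
grip_width: 0.0499
gripper_force: 0.0
```

{"method": "servo_tool", "body": {"steps": [{"tx":0,"ty":0,"tz":-0.3,"yaw":0,"claw":5},{"tx":0,"ty":0,"tz":-0.3,"yaw":0,"claw":5},{"tx":0,"ty":0,"tz":-0.3,"yaw":0,"claw":5},{"tx":0,"ty":0,"tz":0,"yaw":0,"claw":5}]}}

```text
time_s: 13.05
position: [0.3679, -0.2033, 0.0196]
tool_rot: [[0.984, -0.177, 0.0], [-0.177, -0.984, -0.0], [0.0, 0.0, -1.0]]
ft_force: [-0.9, 0.4, 0.3]
grip_width: 0.0504
gripper_force: 0.0
```

Run:
```python
from fit import *
im,d=snap('wrist','w14'); P=pts('wrist',d)
s=env.observe(); print(s['time_s'],s['position'],s['ft_force'],s['grip_width'])
Q=(P-s['position'])@s['tool_rot']; u=Q[(abs(abs(Q[...,1])-.032)<.008)&(abs(Q[...,0])<.0125)]; print(np.percentile(u[:,2],[50,90,99,100]))
u=P[(abs(abs(Q[...,1])-.029)<.005)&(Q[...,0]<.013)&(Q[...,0]>.008)]; print(np.percentile(u[:,2],[0,1,5,20]))
m=(P[...,2]>.044)&(P[...,2]<.053)&(np.hypot(P[...,0]-.43,P[...,1]+.143)<.06); k=P[m]; print(len(k),np.median(k[:,2]),cv2.minEnclosingCircle((k[:,:2]*1000).astype(np.float32)))
```

```text
13.1 [ 0.368  -0.2034  0.0197] [0.7563 0.761  0.0253] 0.0500271275955109
[-0.0395  0.0204  0.0212  0.0219]
[-0.0018 -0.0011 -0.0003  0.0497]
10306 0.04731104776660616 ((419.76507568359375, -151.76376342773438), 46.5033073425293)
```

{"method": "servo_tool", "body": {"steps": [{"tx":0,"ty":0,"tz":-0.3,"yaw":0,"claw":5},{"tx":0,"ty":0,"tz":-0.3,"yaw":0,"claw":5},{"tx":0,"ty":0,"tz":-0.2,"yaw":0,"claw":5},{"tx":0,"ty":0,"tz":0,"yaw":0,"claw":5}]}}

```text
time_s: 13.5
position: [0.3677, -0.2033, 0.0112]
tool_rot: [[0.984, -0.178, -0.0], [-0.178, -0.984, 0.0], [-0.001, -0.0, -1.0]]
ft_force: [-0.3, -0.0, -0.4]
grip_width: 0.0501
gripper_force: 0.0
```

Run:
```python
from fit import *
im,d=snap('wrist','w15'); P=pts('wrist',d)
s=env.observe(); Q=(P-s['position'])@s['tool_rot']
for v in range(235,300,6): print(v,[ (u,Q[v,u].round(3).tolist()) for u in (262,268,274,368,374)])
for v in (350,360,375,395): print(v,Q[v,320].round(3),Q[v,290].round(3))
m=(P[...,2]>.044)&(P[...,2]<.053)&(np.hypot(P[...,0]-.43,P[...,1]+.143)<.045); k=P[m]; print(len(k),np.median(k[:,2]),cv2.minEnclosingCircle((k[:,:2]*1000).astype(np.float32)))
```

```text
235 [(262, [0.006, -0.035, 0.012]), (268, [0.005, -0.031, 0.013]), (274, [0.006, -0.027, 0.011]), (368, [0.006, 0.034, 0.012]), (374, [0.006, 0.038, 0.012])]
241 [(262, [0.001, -0.035, 0.012]), (268, [0.001, -0.031, 0.013]), (274, [0.001, -0.027, 0.011]), (368, [0.001, 0.034, 0.012]), (374, [0.001, 0.038, 0.012])]
247 [(262, [0.012, -0.029, -0.018]), (268, [0.011, -0.026, -0.016]), (274, [-0.003, -0.028, 0.012]), (368, [0.012, 0.029, -0.016]), (374, [0.011, 0.032, -0.016])]
253 [(262, [0.011, -0.028, -0.023]), (268, [0.012, -0.025, -0.023]), (274, [0.006, -0.023, -0.014]), (368, [0.012, 0.028, -0.023]), (374, [0.012, 0.031, -0.023])]
259 [(262, [0.012, -0.027, -0.029]), (268, [0.012, -0.023, -0.031]), (274, [0.004, -0.023, -0.015]), (368, [0.012, 0.027, -0.029]), (374, [0.012, 0.03, -0.029])]
265 [(262, [0.011, -0.026, -0.034]), (268, [0.01, -0.023, -0.032]), (274, [-0.001, -0.023, -0.015]), (368, [0.009, 0.027, -0.03]), (374, [0.012, 0.029, -0.035])]
271 [(262, [0.012, -0.025, -0.04]), (268, [0.008, -0.023, -0.034]), (274, [-0.003, -0.023, -0.017]), (368, [0.005, 0.027, -0.03]), (37
[... 271 characters left out ...]
9, -0.023, -0.02]), (368, [-0.0, 0.027, -0.033]), (374, [0.008, 0.027, -0.045])]
289 [(262, [0.007, -0.023, -0.048]), (268, [-0.001, -0.023, -0.036]), (274, [-0.036, -0.029, 0.011]), (368, [-0.003, 0.027, -0.033]), (374, [0.006, 0.027, -0.046])]
295 [(262, [0.005, -0.023, -0.049]), (268, [-0.004, -0.023, -0.037]), (274, [-0.041, -0.029, 0.011]), (368, [-0.006, 0.027, -0.034]), (374, [0.004, 0.026, -0.048])]
350 [-0.09   0.003  0.011] [ 0.01  -0.007 -0.083]
360 [ 0.011  0.002 -0.088] [ 0.012 -0.007 -0.089]
375 [ 0.011  0.002 -0.093] [ 0.011 -0.007 -0.092]
395 [ 0.011  0.002 -0.099] [ 0.011 -0.006 -0.099]
11525 0.047359848847851674 ((430.46319580078125, -143.1861114501953), 33.451175689697266)
```

Confirmed: the reported TCP sits about 30 mm too far along the tool axis, plus about 2 mm sideways. The real grasp point is the reported position plus (0.001, -0.002, 0.030). The roll is centred at (0.4305, -0.1432), so I'll regrip with that correction.

{"method": "servo_tool", "body": {"steps": [{"tx":0,"ty":0,"tz":3,"yaw":0,"claw":8.5},{"tx":0,"ty":0,"tz":2,"yaw":0,"claw":8.5},{"tx":2,"ty":2,"tz":0,"yaw":0,"claw":8.5},{"tx":2.2,"ty":2.2,"tz":0,"yaw":0,"claw":8.5},{"tx":2,"ty":2,"tz":0,"yaw":0,"claw":8.5},{"tx":0,"ty":0,"tz":0,"yaw":0,"claw":8.5},{"tx":0,"ty":0,"tz":-2,"yaw":0,"claw":8.5},{"tx":0,"ty":0,"tz":-2,"yaw":0,"claw":8.5},{"tx":0,"ty":0,"tz":-1.2,"yaw":0,"claw":8.5},{"tx":0,"ty":0,"tz":-0.6,"yaw":0,"claw":8.5},{"tx":0,"ty":0,"tz":0,"yaw":0,"claw":8.5}]}}

```text
time_s: 14.65
position: [0.4294, -0.1415, 0.0031]
tool_rot: [[0.984, -0.178, -0.001], [-0.178, -0.984, 0.001], [-0.001, -0.0, -1.0]]
ft_force: [-0.2, -0.0, 0.9]
grip_width: 0.0851
gripper_force: 0.0
```

{"method": "servo_tool", "body": {"steps": [{"tx":0,"ty":0,"tz":0,"yaw":0,"claw":5.5},{"tx":0,"ty":0,"tz":0,"yaw":0,"claw":5.5},{"tx":0,"ty":0,"tz":0,"yaw":0,"claw":5.5},{"tx":0,"ty":0,"tz":0,"yaw":0,"claw":5.5},{"tx":0,"ty":0,"tz":0,"yaw":0,"claw":5.5},{"tx":0,"ty":0,"tz":0,"yaw":0,"claw":5.5}], "newtons": 40}}

```text
time_s: 15.25
position: [0.4301, -0.1417, 0.0045]
tool_rot: [[0.984, -0.177, 0.001], [-0.177, -0.984, -0.001], [0.001, 0.001, -1.0]]
ft_force: [-1.5, 0.4, 6.1]
grip_width: 0.0663
gripper_force: 43.2
```

The grip width is now 66 mm, as it should be. I'll lift and carry it above the spindle.

{"method": "servo_tool", "body": {"steps": [{"tx":0,"ty":0,"tz":1,"yaw":0,"claw":5.5},{"tx":0,"ty":0,"tz":2.5,"yaw":0,"claw":5.5},{"tx":0,"ty":0,"tz":3.5,"yaw":0,"claw":5.5},{"tx":0,"ty":0,"tz":3.5,"yaw":0,"claw":5.5},{"tx":0.4,"ty":-3,"tz":2.5,"yaw":0,"claw":5.5},{"tx":0.5,"ty":-4,"tz":0,"yaw":0,"claw":5.5},{"tx":0.5,"ty":-4,"tz":0,"yaw":0,"claw":5.5},{"tx":0.5,"ty":-3,"tz":0,"yaw":0,"claw":5.5},{"tx":0,"ty":0,"tz":0,"yaw":0,"claw":5.5},{"tx":0,"ty":0,"tz":0,"yaw":0,"claw":5.5}]}}

```text
time_s: 16.25
position: [0.4485, -0.2813, 0.1338]
tool_rot: [[0.984, -0.178, -0.0], [-0.178, -0.984, 0.0], [-0.0, -0.0, -1.0]]
ft_force: [0.4, 0.6, -1.1]
grip_width: 0.0661
gripper_force: 45.3
```

```bash
cat > rs.py <<'E'
from fit import *
import sys
im,d=snap('wrist',sys.argv[1]); P=pts('wrist',d)
s=env.observe(); t=s['position']; print(s['time_s'],t,s['ft_force'],s['grip_width'])
c=t+[.001,-.002,0]; zt=t[2]+.0437
m=(abs(P[...,2]-zt)<.006)&(np.hypot(P[...,0]-c[0],P[...,1]-c[1])<.042); k=P[m]
n=k[k[:,2]>0]; A=np.c_[n[:,:2]-c[:2],np.ones(len(n))]; w=np.linalg.lstsq(A,n[:,2],rcond=None)[0]
print('roll top',len(k),np.median(k[:,2]),'slope',w[:2],cv2.minEnclosingCircle((k[:,:2]*1000).astype(np.float32)))
m=(P[...,2]>.0895)&(P[...,2]<.1)&(np.hypot(P[...,0]-.459,P[...,1]+.353)<.03); k=P[m]
if len(k)>20: print('spindle',len(k),k.mean(0),cv2.minEnclosingCircle((k[:,:2]*1000).astype(np.float32)))
E
python3 rs.py w16
```

```text
16.3 [ 0.4485 -0.2806  0.1338] [-0.5273  0.1626 -1.3752] 0.06560767824807101
roll top 10041 0.17650786736538537 slope [-0.0014 -0.0001] ((456.1767578125, -283.8305969238281), 39.955936431884766)
spindle 965 [ 0.4601 -0.3523  0.092 ] ((459.0997619628906, -352.8870544433594), 13.931297302246094)
```

{"method": "servo_tool", "body": {"steps": [{"tx":0.3,"ty":-2.4,"tz":0,"yaw":0,"claw":5.5},{"tx":0.4,"ty":-2.4,"tz":0,"yaw":0,"claw":5.5},{"tx":0.3,"ty":-2.3,"tz":0,"yaw":0,"claw":5.5},{"tx":0,"ty":0,"tz":-1.2,"yaw":0,"claw":5.5},{"tx":0,"ty":0,"tz":-1.2,"yaw":0,"claw":5.5},{"tx":0,"ty":0,"tz":0,"yaw":0,"claw":5.5},{"tx":0,"ty":0,"tz":0,"yaw":0,"claw":5.5}]}}

```text
time_s: 17.0
position: [0.4588, -0.3512, 0.1093]
tool_rot: [[0.984, -0.176, -0.001], [-0.176, -0.984, 0.001], [-0.001, -0.001, -1.0]]
ft_force: [-1.1, -0.8, -1.1]
grip_width: 0.0661
gripper_force: 45.3
```

```bash
python3 rs.py w17
python3 - <<'E'
from fit import *
a=cv2.imread('pics/w17.png'); im,d=snap('top','t17'); b=cv2.imread('pics/t17.png')[180:310,430:570]
P=pts('wrist',np.load('pics/w17.npz')['d']); s=env.observe(); zt=s['position'][2]+.0427
h=cv2.cvtColor(a,cv2.COLOR_BGR2HSV); m=(abs(P[...,2]-zt)<.004)&(h[...,1]>60)
k=P[m]; print(len(k),cv2.minEnclosingCircle((k[:,:2]*1000).astype(np.float32)))
cv2.imwrite('pics/c17.png',cv2.convertScaleAbs(np.hstack([cv2.resize(a[150:400,160:480],(512,400)),cv2.resize(b,(280,400))]),alpha=1.4))
E
```

```text
17.05 [ 0.459  -0.3516  0.1098] [-0.4314  0.4428 -0.9962] 0.06587096046635148
roll top 10033 0.15245578295682974 slope [-0.0008  0.0007] ((466.5579833984375, -354.7755126953125), 39.78608322143555)
8823 ((457.3878173828125, -358.6048278808594), 39.019168853759766)
```

View pics/c17.png

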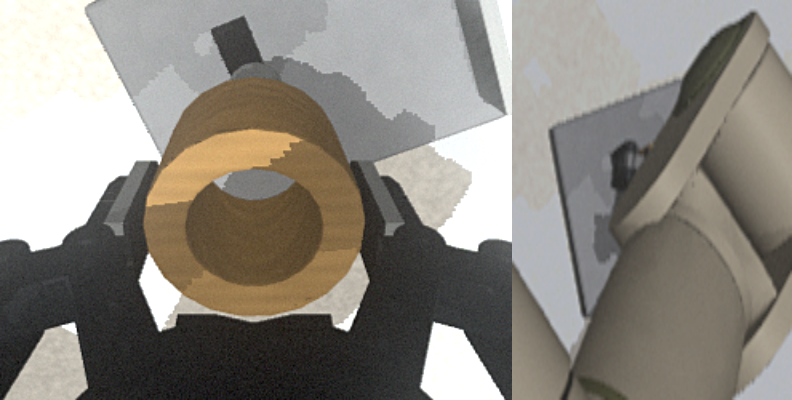

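The crop shows the spindle's top at (255,185), through the hole and centred sideways in it. I'll lower gently.

{"method": "servo_tool", "body": {"steps": [{"tx":0,"ty":0,"tz":-0.4,"yaw":0,"claw":5.5},{"tx":0,"ty":0,"tz":-0.4,"yaw":0,"claw":5.5},{"tx":0,"ty":0,"tz":-0.4,"yaw":0,"claw":5.5},{"tx":0,"ty":0,"tz":-0.4,"yaw":0,"claw":5.5},{"tx":0,"ty":0,"tz":-0.3,"yaw":0,"claw":5.5},{"tx":0,"ty":0,"tz":0,"yaw":0,"claw":5.5}]}}

```text
time_s: 17.7
position: [0.4587, -0.3522, 0.0899]
tool_rot: [[0.984, -0.178, -0.001], [-0.178, -0.984, 0.001], [-0.001, -0.001, -1.0]]
ft_force: [0.1, -0.3, -1.2]
grip_width: 0.066
gripper_force: 45.4
```

It's over the spindle with no contact force. Continuing down.

{"method": "servo_tool", "body": {"steps": [{"tx":0,"ty":0,"tz":-0.6,"yaw":0,"claw":5.5},{"tx":0,"ty":0,"tz":-0.8,"yaw":0,"claw":5.5},{"tx":0,"ty":0,"tz":-0.8,"yaw":0,"claw":5.5},{"tx":0,"ty":0,"tz":-0.8,"yaw":0,"claw":5.5},{"tx":0,"ty":0,"tz":-0.8,"yaw":0,"claw":5.5},{"tx":0,"ty":0,"tz":-0.8,"yaw":0,"claw":5.5},{"tx":0,"ty":0,"tz":-0.6,"yaw":0,"claw":5.5},{"tx":0,"ty":0,"tz":-0.4,"yaw":0,"claw":5.5},{"tx":0,"ty":0,"tz":0,"yaw":0,"claw":5.5}]}}

```text
time_s: 18.6
position: [0.4587, -0.3523, 0.0339]
tool_rot: [[0.984, -0.178, -0.001], [-0.178, -0.984, 0.001], [-0.001, -0.001, -1.0]]
ft_force: [0.7, -0.8, -0.7]
grip_width: 0.0659
gripper_force: 45.4
```

{"method": "servo_tool", "body": {"steps": [{"tx":0,"ty":0,"tz":-0.2,"yaw":0,"claw":5.5},{"tx":0,"ty":0,"tz":-0.2,"yaw":0,"claw":5.5},{"tx":0,"ty":0,"tz":-0.2,"yaw":0,"claw":5.5},{"tx":0,"ty":0,"tz":0,"yaw":0,"claw":5.5}]}}

```text
time_s: 19.0
position: [0.459, -0.3525, 0.0296]
tool_rot: [[0.984, -0.177, 0.001], [-0.177, -0.984, -0.001], [0.001, 0.001, -1.0]]
ft_force: [-2.5, 2.1, 7.0]
grip_width: 0.0658
gripper_force: 46.1
```

The roll is down on the base. I'll release it, rise and go to the bin.

{"method": "servo_tool", "body": {"steps": [{"tx":0,"ty":0,"tz":0.1,"yaw":0,"claw":8.5},{"tx":0,"ty":0,"tz":0,"yaw":0,"claw":8.5},{"tx":0,"ty":0,"tz":0,"yaw":0,"claw":8.5},{"tx":0,"ty":0,"tz":0,"yaw":0,"claw":8.5},{"tx":0,"ty":0,"tz":1.5,"yaw":0,"claw":8.5},{"tx":0,"ty":0,"tz":3.5,"yaw":0,"claw":8.5},{"tx":0,"ty":0,"tz":4.5,"yaw":0,"claw":8.5},{"tx":-1,"ty":0,"tz":4.5,"yaw":0,"claw":8.5},{"tx":-3,"ty":0,"tz":3,"yaw":0,"claw":8.5},{"tx":-2,"ty":0,"tz":0,"yaw":0,"claw":8.5},{"tx":0,"ty":0,"tz":0,"yaw":0,"claw":8.5}]}}

```text
time_s: 20.1
position: [0.3975, -0.3525, 0.2004]
tool_rot: [[0.984, -0.179, 0.001], [-0.179, -0.984, -0.001], [0.001, 0.001, -1.0]]
ft_force: [0.8, -0.4, -0.5]
grip_width: 0.0849
gripper_force: 0.0
```

Run:
```python
from fit import *
im,d=snap('wrist','w18'); P=pts('wrist',d); s=env.observe(); print(s['time_s'],s['position'])
m=(abs(P[...,2]-.073)<.006)&(np.hypot(P[...,0]-.459,P[...,1]+.354)<.045); k=P[m]; 
A=np.c_[k[:,:2]-k[:,:2].mean(0),np.ones(len(k))]; print('roll',np.median(k[:,2]),cv2.minEnclosingCircle((k[:,:2]*1000).astype(np.float32)),np.linalg.lstsq(A,k[:,2],rcond=None)[0][:2])
m=(P[...,2]>.0885)&(P[...,2]<.1)&(np.hypot(P[...,0]-.459,P[...,1]+.354)<.03); k=P[m]; print('spin',len(k),k.mean(0),cv2.minEnclosingCircle((k[:,:2]*1000).astype(np.float32)))
k=k[k[:,2]>.0915]; print(cv2.minEnclosingCircle((k[:,:2]*1000).astype(np.float32)))
```

```text
20.15 [ 0.3984 -0.3524  0.1997]
roll 0.07151733425139634 ((460.36492919921875, -354.2960510253906), 32.89411926269531) [0.0016 0.0002]
spin 669 [ 0.4602 -0.354   0.0912] ((460.1549072265625, -353.736328125), 14.274547576904297)
((459.9098205566406, -353.80731201171875), 12.114266395568848)
```

{"method": "servo_tool", "body": {"steps": [{"tx":0,"ty":4.5,"tz":1,"yaw":0,"claw":8.5},{"tx":0,"ty":4.8,"tz":0,"yaw":2,"claw":8.5},{"tx":0,"ty":4.8,"tz":0,"yaw":3,"claw":8.5},{"tx":0,"ty":4.8,"tz":0,"yaw":3,"claw":8.5},{"tx":0,"ty":4.8,"tz":0,"yaw":3,"claw":8.5},{"tx":0,"ty":4.8,"tz":0,"yaw":3,"claw":8.5},{"tx":0,"ty":4.8,"tz":0,"yaw":3,"claw":8.5},{"tx":0,"ty":4.8,"tz":0,"yaw":3,"claw":8.5},{"tx":0,"ty":4.8,"tz":0,"yaw":3,"claw":8.5},{"tx":0,"ty":4.8,"tz":0,"yaw":3,"claw":8.5},{"tx":0,"ty":4.8,"tz":0,"yaw":3,"claw":8.5},{"tx":0,"ty":4.8,"tz":0,"yaw":1,"claw":8.5},{"tx":0,"ty":4.8,"tz":0,"yaw":0,"claw":7},{"tx":0,"ty":4.7,"tz":0,"yaw":0,"claw":5.5},{"tx":0,"ty":0,"tz":0,"yaw":0,"claw":5.5},{"tx":0,"ty":0,"tz":0,"yaw":0,"claw":5.5}]}}

```text
time_s: 21.75
position: [0.3985, 0.3168, 0.2084]
tool_rot: [[0.94, 0.341, -0.002], [0.341, -0.94, -0.001], [-0.002, 0.0, -1.0]]
ft_force: [0.7, -0.5, 0.0]
grip_width: 0.0552
gripper_force: 0.0
```

```bash
cat > cap.py <<'E'
from fit import *
import sys
im,d=snap('wrist',sys.argv[1]); P=pts('wrist',d); s=env.observe(); print(s['time_s'],s['position'],s['tool_rot'][:2,0],s['q'],s['ft_force'])
for z0,lab in((.069,'knob'),(.034,'body')):
  m=(abs(P[...,2]-z0)<.005)&(np.hypot(P[...,0]-.465,P[...,1]-.316)<.04); k=P[m]; print(lab,len(k),np.median(k[:,2]),cv2.minEnclosingCircle((k[:,:2]*1000).astype(np.float32)))
Q=(P-s['position'])@s['tool_rot']; u=Q[(abs(abs(Q[...,1])-.032)<.012)&(Q[...,0]<.0125)&(Q[...,0]>.008)&(Q[...,2]<.02)]; print('tip',np.percentile(u[:,2],[98]), 'y',np.median(u[u[:,1]>0,1]),np.median(u[u[:,1]<0,1]))
E
python3 cap.py w19
```

```text
21.8 [0.3987 0.3158 0.2087] [0.9407 0.3392] [25.0319 18.2886 82.0036 -0.0074 79.8052 95.2069] [ 0.0323 -0.5513 -0.1889]
knob 666 0.06866100767987837 ((466.11651611328125, 313.3148193359375), 14.719247817993164)
body 1483 0.0337059206278808 ((466.1423034667969, 313.3089599609375), 29.87309455871582)
tip [-0.0193] y 0.03290576197700978 -0.02934896176173083
```

The roll lies flat with its top at about 0.072, centred on the spindle at (0.460, -0.354). The cap is at (0.466, 0.313). I'll grip its knob.

{"method": "servo_tool", "body": {"steps": [{"tx":3.3,"ty":0,"tz":0,"yaw":0,"claw":5.5},{"tx":3.3,"ty":-0.1,"tz":-1,"yaw":0,"claw":5.5},{"tx":0,"ty":0,"tz":-4,"yaw":0,"claw":5.5},{"tx":0,"ty":0,"tz":-4.5,"yaw":0,"claw":5.5},{"tx":0,"ty":0,"tz":-4,"yaw":0,"claw":5.5},{"tx":0,"ty":0,"tz":-2.5,"yaw":0,"claw":5.5},{"tx":0,"ty":0,"tz":-1.4,"yaw":0,"claw":5.5},{"tx":0,"ty":0,"tz":-0.5,"yaw":0,"claw":5.5},{"tx":0,"ty":0,"tz":0,"yaw":0,"claw":5.5}]}}

```text
time_s: 22.7
position: [0.4651, 0.3137, 0.0303]
tool_rot: [[0.942, 0.337, -0.001], [0.337, -0.942, -0.0], [-0.001, 0.0, -1.0]]
ft_force: [-0.3, 0.2, -0.5]
grip_width: 0.055
gripper_force: 0.0
```

{"method": "servo_tool", "body": {"steps": [{"tx":0,"ty":0,"tz":0,"yaw":0,"claw":2},{"tx":0,"ty":0,"tz":0,"yaw":0,"claw":2},{"tx":0,"ty":0,"tz":0,"yaw":0,"claw":2},{"tx":0,"ty":0,"tz":0,"yaw":0,"claw":2},{"tx":0,"ty":0,"tz":0,"yaw":0,"claw":2},{"tx":0,"ty":0,"tz":0,"yaw":0,"claw":2}], "newtons": 40}}

```text
time_s: 23.3
position: [0.4655, 0.3147, 0.0317]
tool_rot: [[0.941, 0.338, 0.002], [0.338, -0.941, 0.0], [0.002, 0.0, -1.0]]
ft_force: [-0.9, -2.9, 6.6]
grip_width: 0.029
gripper_force: 39.7
```

{"method": "servo_tool", "body": {"steps": [{"tx":0,"ty":0,"tz":1,"yaw":0,"claw":2},{"tx":0,"ty":0,"tz":3,"yaw":0,"claw":2},{"tx":0,"ty":0,"tz":4.5,"yaw":0,"claw":2},{"tx":-2,"ty":0,"tz":4,"yaw":0,"claw":2},{"tx":-2.5,"ty":-4,"tz":1.5,"yaw":0,"claw":2},{"tx":0,"ty":-4.8,"tz":0,"yaw":0,"claw":2},{"tx":0,"ty":-4.8,"tz":0,"yaw":0,"claw":2},{"tx":0,"ty":-4.8,"tz":0,"yaw":0,"claw":2},{"tx":0,"ty":-4.8,"tz":0,"yaw":0,"claw":2},{"tx":0,"ty":-4.8,"tz":0,"yaw":0,"claw":2},{"tx":0,"ty":-4.8,"tz":0,"yaw":0,"claw":2},{"tx":0,"ty":-4.8,"tz":0,"yaw":0,"claw":2},{"tx":0,"ty":-4.8,"tz":0,"yaw":0,"claw":2},{"tx":0,"ty":-4.8,"tz":0,"yaw":0,"claw":2},{"tx":0,"ty":-4.8,"tz":0,"yaw":0,"claw":2},{"tx":0,"ty":-4.8,"tz":0,"yaw":0,"claw":2},{"tx":1.5,"ty":-4.5,"tz":0,"yaw":0,"claw":2},{"tx":2.4,"ty":-4,"tz":0,"yaw":0,"claw":2},{"tx":0,"ty":0,"tz":0,"yaw":0,"claw":2},{"tx":0,"ty":0,"tz":0,"yaw":0,"claw":2}]}}

```text
time_s: 25.3
position: [0.4587, -0.3386, 0.1703]
tool_rot: [[0.941, 0.338, -0.001], [0.338, -0.941, 0.001], [-0.0, -0.001, -1.0]]
ft_force: [0.4, 0.8, -1.1]
grip_width: 0.0288
gripper_force: 40.0
```

Run:
```python
from fit import *
im,d=snap('wrist','w20'); P=pts('wrist',d); s=env.observe(); t=s['position']; print(s['time_s'],t,s['ft_force'],s['grip_width'])
# cap body top ring
zt=t[2]+.002
m=(abs(P[...,2]-zt)<.006)&(np.hypot(P[...,0]-t[0],P[...,1]-t[1])<.04); k=P[m]; print(len(k),np.median(k[:,2]),cv2.minEnclosingCircle((k[:,:2]*1000).astype(np.float32)))
A=np.c_[k[:,:2]-t[:2],np.ones(len(k))]; print(np.linalg.lstsq(A,k[:,2],rcond=None)[0])
```

```text
25.35 [ 0.4585 -0.3378  0.1705] [ 0.1491  1.3684 -1.2895] 0.0290716279428796
3030 0.17213739714087228 ((461.38427734375, -339.00640869140625), 29.62250328063965)
[-0.052  -0.0188  0.173 ]
```

View pics/w20.png

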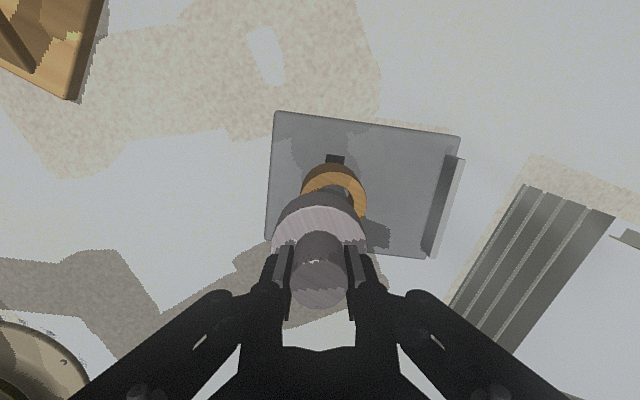

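The wrist view shows the cap held at (320,250), with the roll on the spindle just ahead at (335,190). I'll shift the last 1.5 cm and lower to just above the spindle.

{"method": "servo_tool", "body": {"steps": [{"tx":0,"ty":-0.8,"tz":0,"yaw":0,"claw":2},{"tx":0,"ty":-0.65,"tz":0,"yaw":0,"claw":2},{"tx":0,"ty":0,"tz":-1.5,"yaw":0,"claw":2},{"tx":0,"ty":0,"tz":-1.5,"yaw":0,"claw":2},{"tx":0,"ty":0,"tz":-0.8,"yaw":0,"claw":2},{"tx":0,"ty":0,"tz":0,"yaw":0,"claw":2},{"tx":0,"ty":0,"tz":-0.3,"yaw":0,"claw":2},{"tx":0,"ty":0,"tz":-0.3,"yaw":0,"claw":2},{"tx":0,"ty":0,"tz":-0.3,"yaw":0,"claw":2},{"tx":0,"ty":0,"tz":-0.3,"yaw":0,"claw":2},{"tx":0,"ty":0,"tz":-0.3,"yaw":0,"claw":2},{"tx":0,"ty":0,"tz":0,"yaw":0,"claw":2}]}}

```text
time_s: 26.55
position: [0.4587, -0.3527, 0.117]
tool_rot: [[0.941, 0.338, -0.001], [0.338, -0.941, 0.001], [-0.0, -0.001, -1.0]]
ft_force: [-0.1, 0.7, -0.5]
grip_width: 0.0287
gripper_force: 40.0
```

{"method": "servo_tool", "body": {"steps": [{"tx":0,"ty":0,"tz":-0.3,"yaw":0,"claw":2},{"tx":0,"ty":0,"tz":-0.3,"yaw":0,"claw":2},{"tx":0,"ty":0,"tz":-0.3,"yaw":0,"claw":2},{"tx":0,"ty":0,"tz":-0.3,"yaw":0,"claw":2},{"tx":0,"ty":0,"tz":-0.2,"yaw":0,"claw":2},{"tx":0,"ty":0,"tz":0,"yaw":0,"claw":2}]}}

```text
time_s: 27.15
position: [0.4588, -0.3528, 0.1031]
tool_rot: [[0.941, 0.338, -0.0], [0.338, -0.941, 0.0], [-0.0, -0.001, -1.0]]
ft_force: [-0.4, 0.4, -1.2]
grip_width: 0.0285
gripper_force: 40.0
```

{"method": "servo_tool", "body": {"steps": [{"tx":0,"ty":0,"tz":-0.2,"yaw":0,"claw":2},{"tx":0,"ty":0,"tz":-0.2,"yaw":0,"claw":2},{"tx":0,"ty":0,"tz":-0.1,"yaw":0,"claw":2},{"tx":0,"ty":0,"tz":0,"yaw":0,"claw":2}]}}

```text
time_s: 27.55
position: [0.459, -0.3531, 0.1006]
tool_rot: [[0.941, 0.338, 0.001], [0.338, -0.941, -0.002], [0.001, 0.002, -1.0]]
ft_force: [-3.5, 4.1, 15.4]
grip_width: 0.0289
gripper_force: 41.7
```

Seated at the expected height, with 15 N of contact. I'll ease off, release, rise and check.

{"method": "servo_tool", "body": {"steps": [{"tx":0,"ty":0,"tz":0.2,"yaw":0,"claw":2},{"tx":0,"ty":0,"tz":0,"yaw":0,"claw":5.5},{"tx":0,"ty":0,"tz":0,"yaw":0,"claw":5.5},{"tx":0,"ty":0,"tz":0,"yaw":0,"claw":5.5},{"tx":0,"ty":0,"tz":0,"yaw":0,"claw":5.5},{"tx":0,"ty":0,"tz":1.5,"yaw":0,"claw":5.5},{"tx":0,"ty":0,"tz":3.5,"yaw":0,"claw":5.5},{"tx":0,"ty":0,"tz":4.5,"yaw":0,"claw":5.5},{"tx":-3,"ty":0,"tz":3,"yaw":0,"claw":5.5},{"tx":-4,"ty":0,"tz":0,"yaw":0,"claw":5.5},{"tx":0,"ty":0,"tz":0,"yaw":0,"claw":5.5},{"tx":0,"ty":0,"tz":0,"yaw":0,"claw":5.5}]}}

```text
time_s: 28.75
position: [0.3886, -0.353, 0.2257]
tool_rot: [[0.941, 0.337, 0.0], [0.337, -0.941, -0.0], [0.0, 0.0, -1.0]]
ft_force: [-0.2, -0.2, 0.1]
grip_width: 0.055
gripper_force: 0.0
```

Run:
```python
from fit import *
im,d=snap('wrist','w21'); P=pts('wrist',d); s=env.observe(); print(s['time_s'],s['position'])
for z0,lab in((.138,'knob'),(.103,'body'),(.073,'roll')):
  m=(abs(P[...,2]-z0)<.004)&(np.hypot(P[...,0]-.46,P[...,1]+.354)<.045); k=P[m]
  if len(k)>20:
    A=np.c_[k[:,:2]-k[:,:2].mean(0),np.ones(len(k))]; print(lab,len(k),np.median(k[:,2]),cv2.minEnclosingCircle((k[:,:2]*1000).astype(np.float32)),np.linalg.lstsq(A,k[:,2],rcond=None)[0][:2])
im,_=snap('scene','s21'); a=cv2.imread('pics/s21.png')
cv2.imwrite('pics/c21.png',np.hstack([cv2.resize(a[90:330,40:440],(500,300)),cv2.resize(cv2.imread('pics/w21.png')[60:360,160:460],(300,300))]))
```

```text
28.8 [ 0.3891 -0.353   0.2254]
knob 979 0.1370134423634101 ((460.4145202636719, -354.8782043457031), 14.860939979553223) [-0.002  -0.0077]
body 2050 0.10205783452126319 ((460.39764404296875, -354.94189453125), 29.937379837036133) [ 0.0002 -0.0007]
roll 196 0.07185045409461246 ((460.4549560546875, -348.80303955078125), 31.93731689453125) [0.0008 0.003 ]
```

View pics/c21.png

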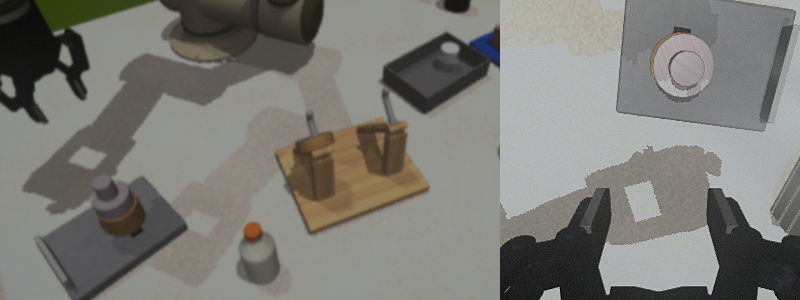

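The picture shows the cap, knob up, flat on the roll on the stand at (118,208). The narrow roll still hangs at (313,145), the jar is in the bin at (450,50) and the glue stands at (258,255). The cap's body top is level, 30 mm above the roll. Handing in.

```bash
python3 -c "
from rig import env
print(env.close_job())"
```

```text
the job is handed in; nothing more can be done
None
```

The job is handed in at about 29 s: the wide roll is flat and fully down on the stand with the cap seated on it, knob up, and the narrow roll, jar and glue bottle were left alone; the reported tool point proved about 30 mm off, so one early regrip slipped while the roll stood on the table.

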